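# Slide open the wide stock box in the glass workshop

### The job

Two low steel boxes of glass balls stand on the glassblower's bench, each closed by a flat, handle-less sliding cover. Press down on top of the cover of the wider box and drag it back towards you, along its guides, until it is fully open at its stop. Leave the narrower box shut and do not knock the glass vase that stands in line with them.

Things in the scene. Friction and masses are not known exactly. Their poses are not given: they have to be found in the camera images.
- wide_cover_top (a point): centre of the top face of the wider box's cover, 67 mm above the bench. Flat steel plate, 133 (own x) x 106 (own y) x 6 mm, no handle; opens along its own -x, roughly towards the robot. Rails beside it and a lip at its +x end stand 1 mm higher. The box is fixed, 150 mm long, 140 mm wide. The point travels with the cover; z up.
- wide_cover (a joint): how far the wide cover has been pulled back, in m: 0 = shut, 0.075 = fully open at its stop. It slides with about 2 N of resistance, not growing with the press, and stays where it is left.
- narrow_cover (a joint): the same for the cover of the narrower box (0 = shut), to be left alone. That box is also fixed, 150 mm long, 90 mm wide and equally high, with a cover 56 mm wide.
- vase: loose green glass vase, upright in a row with the two boxes (between them or at either end), 68 mm in diameter at the foot, narrowing to a neck, 122 mm high; origin at the centre of its underside, z up along its axis.
Not all that is in view belongs to the job. What is shaped like the part that bears wide_cover_top but blue or pink is not meant. What is shaped like the vase but brown or red is not meant.

How it is judged:
By the outcome, as a careful person would: the job done as asked, in the order asked, and still so for the second after the job is handed in, with the robot touching nothing.
It also fails if it takes over 26 s, if anything falls off the work surface, if the arm or the gripper's body presses on something with over 40 N, if the wrist force passes 120 N, or if a joint passes its speed limit or range.

### The arm

A 7-joint arm with a two-finger parallel gripper is mounted at the origin on the work surface. World frame = base frame: x ahead of the robot, y to its left, z up, the work surface at z = 0. Lengths are in m, angles in rad, forces in N, time in s.
With the tool pointing down it reaches from about 0.4 to 0.85 m from the base axis. Payload 4.5 kg.
Tool frame: the origin (TCP) lies at the very end of the fingers, on their centre line; the grasp point (between the pads) lies 19 mm behind it; z points along the fingers, y is the line along which they close (so a half turn about z gives the same grasp; the last joint's range is limited). The gripper opens to 88 mm and grips with 3 to 60 N. Pads are 18 mm wide; open, the fingers measure 123 mm over their backs; the gripper's body (75 mm by 187 mm) begins 45 mm behind the grasp point.
Start: joints at [1.233, 0.689, -0.195, 1.565, 0.157, 0.902, -0.215], TCP at [0.227, -0.582, 0.214] pointing down, gripper open.
Joint ranges: [-3.01, 3.01], [-0.46, 2.08], [-1.47, 1.51], [0.13, 2.56], [-1, 4.14], [0.04, 2.09], [-2.66, 2.66]. Speed limits (rad/s): [2.57, 2.57, 3.14, 3.14, 3.14, 3.14, 3.14].

### API

Orientations are given as a unit quaternion [x, y, z, w].
In Python, from plant import r gives the robot as it stands. The module is installed in compiled form; this text tells all that it offers.
- The arm moves only by the tool step_arm, never from a script. Its argument "increments" is a list of rows, each a list of 2 entries, a list of its own where there are three numbers: the shift along the world's x, y, z in cm, then the turn, a rotation vector about the world's x, y, z in degrees. A call has exactly 10 rows; each row shifts and turns the commanded pose from where the row before left it; what a row does not reach is not made up. A row lasts 1/10 s, in which the tool goes at most 50 mm and 8.59 degrees, less where a joint would pass 70% of its speed; a pose out of reach is approached as far as the arm can. A call is refused whole if a number of a shift passes 5 or a number of a turn 8.59, either way. A call with a gripper value outside its range is refused whole. "fingers" is the opening, from 0 (shut) to 1 (fully open), set as the call begins (left out, the last holds). The fingers move at their own pace and stop on an object; "grip_force" is the grip in N (left out, the last holds). Time passes only in rows, so rows that do not move let the fingers close, or fill a call up. It gives the time, the measured TCP pose, the force, the opening and the grip force at its end, in the units of the state.
- r.get_state(): the state, without advancing time (a new reading comes with each control period).
- r.snapshot(name): name is "side" or "top"; returns (picture, depth): 420x560x3 uint8, red, green, blue; 420x560 float32, m along the optical axis (not along the pixel's ray), 0 where there is no reading.
- r.calibration(name): a dict with "fov_y" (degrees; the focal length in pixels is half the picture's height over the tangent of half this angle, whatever the lens; pixels are square), "cx", "cy" (the principal point, pixels), "R" (3x3) and "t" (3): a world point X has camera coordinates R X + t. Camera axes: x right, y down, z forward; pixel columns grow to the right and rows downward; lengths in m; the calibration is good to about 2 mm. A picture is of the moment at which its call begins. calibration takes no time and is no camera call.
- r.finish_job(): hands the job in; it is judged then, once.
The state is a dict: "clock": time; "q": joint angles; "qd": joint speeds; "joint_torque": joint torques, N m; "tool_pos": TCP position; "eef_rot": TCP orientation; "contact_force": force on the tool from outside, world axes, zero at the start; "moment": the same for the moment, N m; "opening": opening from 0.0 (shut) to 1.0 (fully open); "finger_force": force on a finger pad.
Only numpy, scipy, OpenCV 4.12 (cv2) and the standard library are available. Lean on these libraries where they do the work, as an engineer would, in place of code of your own. Each camera call takes 0.05 s, during which the arm holds its last target. There are 200 camera calls.

## Working session

There is one attempt and no reset: what is moved stays moved. The work goes in short steps, Python scripts to look and compute and a tool call to move; the robot and the scene stay as the last step left them, time stands still between calls to the robot, and variables do not carry over. Pictures are saved under pics/ and viewed, at most 10 in all, crops included, and the job is handed in when it is done.

Besides the shell and the picture viewer there is one more tool, called as name([rows], argument=value, ...), one row to a line, values as JSON. step_arm: Moves the arm, as the interface text tells. Its arguments: {"type":"object","properties":{"increments":{"type":"array","items":{"type":"array"}},"fingers":{"type":"number"},"grip_force":{"type":"number"}},"required":["increments"]}

```bash
mkdir -p pics
cat > h.py <<'E'
import numpy as np, cv2
from plant import r
def snap(n):
    p,d=r.snapshot(n); np.save(f'pics/{n}_d.npy',d); np.save(f'pics/{n}_p.npy',p); return p,d
def world(n,u,v,d):
    c=r.calibration(n); f=210/np.tan(np.radians(c['fov_y'])/2)
    R=np.array(c['R']);t=np.array(c['t'])
    z=d[int(v),int(u)]
    X=np.array([(u-c['cx'])/f*z,(v-c['cy'])/f*z,z]); return R.T@(X-t)
E
python3 - <<'E'
from h import *
for n in('top','side'):
    p,d=snap(n); cv2.imwrite(f'pics/{n}0.png',cv2.cvtColor(p,cv2.COLOR_RGB2BGR)); print(r.calibration(n))
s=r.get_state();print(s['clock'],s['tool_pos'],s['eef_rot'],s['contact_force'])
E
```

```text
{'fov_y': 47.93750391092922, 'cx': 277.2312588118062, 'cy': 219.91952217017615, 'R': array([[ 0.0181874 , -0.99965875,  0.01875129],
       [-0.99543279, -0.01986203, -0.09337595],
       [ 0.09371652, -0.01696738, -0.99545433]]), 't': array([-0.00107798,  0.4615996 ,  0.96528222])}
{'fov_y': 45.43108221674699, 'cx': 285.3855810830388, 'cy': 201.5652156493141, 'R': array([[-0.88557648, -0.46448118,  0.00339642],
       [-0.34706505,  0.65681667, -0.66943089],
       [ 0.30870722, -0.59401103, -0.74286658]]), 't': array([0.39023346, 0.18880363, 1.0878551 ])}
0.1 [ 0.22676574 -0.58178731  0.21330057] [ 9.82767184e-01  1.84845960e-01 -2.10195247e-04 -7.67054227e-04] [-0.78530874 -0.57630249 -0.2320204 ]
```

View pics/top0.png

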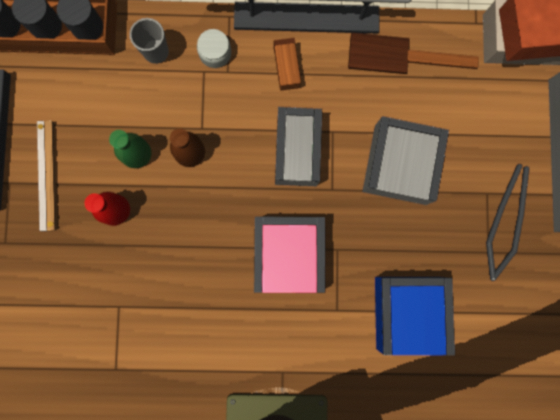

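View pics/side0.png

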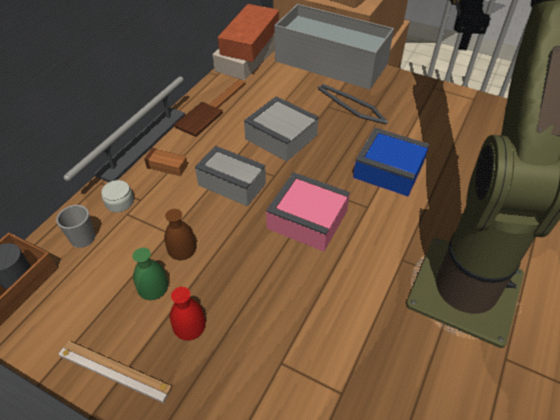

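The top picture shows the candidates: grey wide box at (408,160), grey narrow box at (299,146), pink box at (290,258) and blue box at (418,320). The green vase is at (130,150), with brown and red ones as decoys. I choose the grey wide box at (408,160) and check it in a close crop.

Run:
```python
from h import *
d=np.load('pics/top_d.npy');p=np.load('pics/top_p.npy')
cv2.imwrite('pics/crop1.png',cv2.cvtColor(cv2.resize(p[105:215,350:460],None,fx=5,fy=5,interpolation=cv2.INTER_CUBIC),cv2.COLOR_RGB2BGR))
# cover: bright grey pixels
q=p.astype(int); m=((q.max(2)-q.min(2)<25)&(q.mean(2)>110)).astype(np.uint8)
n,l,s,c=cv2.connectedComponentsWithStats(m)
for i in range(1,n):
    if s[i,4]>600 and 90<c[i,1]<240:
        v,u=np.where(l==i); W=np.array([world('top',a,b,d) for a,b in zip(u,v)])
        rc=cv2.minAreaRect((W[:,:2]*1000).astype(np.float32)); print(c[i],s[i],np.median(W[:,2]),rc,cv2.boxPoints(rc).round())
```

```text
[298.17125211 147.98371701] [ 283  115   30   66 1781] 0.066830727401729 ((519.826171875, -22.841812133789062), (64.65243530273438, 309.3694763183594), 84.38316345214844) [[363. -40.]
 [671. -70.]
 [677.  -6.]
 [369.  24.]]Traceback (most recent call last):
  File "<stdin>", line 9, in <module>
  File "h.py", line 6, in world
    c=r.calibration(n); f=210/np.tan(np.radians(c['fov_y'])/2)
ValueError: time passes only in moves, steps and waits
```

View pics/crop1.png

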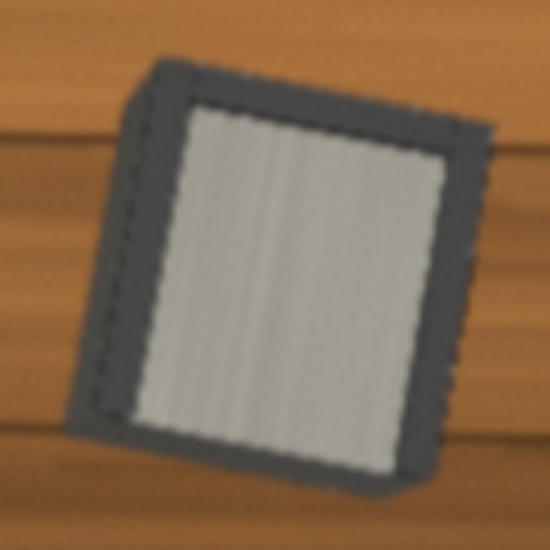

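The crop shows the grey cover with its rails and its lip at the top. The corners are at crop (190,107), (446,155), (394,474) and (135,425). The near end is unlipped, as described.

Run:
```python
from h import *
d=np.load('pics/top_d.npy')
C=np.array([(190,107),(446,155),(394,474),(135,425)]); C=(C+.5)/5-.5+[350,105]
print('depth z centre',world('top',403.,162.,d))
c=r.calibration('top');f=210/np.tan(np.radians(c['fov_y'])/2);R=c['R'];t=c['t'];o=-R.T@t
P=[]
for u,v in C:
    k=R.T@np.array([(u-c['cx'])/f,(v-c['cy'])/f,1]); P.append((o+k*(0.067-o[2])/k[2]))
P=np.array(P);print(P.round(4),P.mean(0))
print('lens',[np.linalg.norm(P[i]-P[i-3]) for i in range(4)])
a=(P[0]+P[1]-P[2]-P[3])[:2];print('ang x',np.degrees(np.arctan2(a[1],a[0])))
s=r.get_state();from scipy.spatial.transform import Rotation as Q
print(s['tool_pos'],Q.from_quat(s['eef_rot']).as_matrix().round(3))
```

```text
depth z centre [ 0.58119251 -0.24544893  0.06259886]
[[ 0.6541 -0.2131  0.067 ]
 [ 0.6366 -0.318   0.067 ]
 [ 0.5048 -0.2951  0.067 ]
 [ 0.5225 -0.1904  0.067 ]] [ 0.57951934 -0.25413447  0.067     ]
lens [np.float64(0.10629663242383541), np.float64(0.13374109716264687), np.float64(0.1061500412623612), np.float64(0.13354615969382333)]
ang x -9.829724945226712
[ 0.22676574 -0.58178731  0.21330057] [[ 0.932  0.363 -0.001]
 [ 0.363 -0.932  0.001]
 [-0.    -0.002 -1.   ]]
```

step_arm([
  [[2.5,2.1,0],[0,0,-3.1]],
  [[2.5,2.1,0],[0,0,-3.1]],
  [[2.5,2.1,0],[0,0,-3.1]],
  [[2.5,2.1,0],[0,0,-3.1]],
  [[2.5,2.1,0],[0,0,-3.1]],
  [[2.5,2.1,0],[0,0,-3.1]],
  [[2.5,2.1,0],[0,0,-3.1]],
  [[2.5,2.1,0],[0,0,-3.1]],
  [[2.5,2.1,0],[0,0,-3.1]],
  [[2.5,2.1,0],[0,0,-3.1]],
], fingers=0, grip_force=20)

```text
clock: 1.1
tool_pos: [0.4778, -0.3711, 0.2137]
eef_rot: [0.996, -0.086, -0.0, -0.0]
contact_force: [-0.0, -0.7, 1.2]
opening: 0.117
finger_force: 0.0
```

step_arm([
  [[2.1,1.9,-0.5],[0,0,0]],
  [[2.1,1.9,-0.5],[0,0,0]],
  [[2.1,1.9,-1],[0,0,0]],
  [[2.1,1.9,-1.5],[0,0,0]],
  [[2.1,1.9,-2],[0,0,0]],
  [[2.1,1.8,-2],[0,0,0]],
  [[0,0,-2],[0,0,0]],
  [[0,0,-2],[0,0,0]],
  [[0,0,-1],[0,0,0]],
  [[0,0,0],[0,0,0]],
])

```text
clock: 2.1
tool_pos: [0.6017, -0.2589, 0.0873]
eef_rot: [0.996, -0.085, -0.002, -0.0]
contact_force: [0.5, 0.2, -0.7]
opening: 0.003
finger_force: 0.0
```

step_arm([
  [[0,0,-0.5],[0,0,0]],
  [[0,0,-0.5],[0,0,0]],
  [[0,0,-0.3],[0,0,0]],
  [[0,0,-0.2],[0,0,0]],
  [[0,0,-0.2],[0,0,0]],
  [[0,0,-0.1],[0,0,0]],
  [[0,0,-0.1],[0,0,0]],
  [[0,0,-0.1],[0,0,0]],
  [[0,0,-0.1],[0,0,0]],
  [[0,0,0],[0,0,0]],
])

```text
clock: 3.1
tool_pos: [0.603, -0.2593, 0.0679]
eef_rot: [0.996, -0.085, -0.0, 0.0]
contact_force: [0.2, 0.2, -0.6]
opening: 0.006
finger_force: 0.0
```

step_arm([
  [[0,0,-0.1],[0,0,0]],
  [[0,0,0],[0,0,0]],
  [[0,0,-0.1],[0,0,0]],
  [[0,0,0],[0,0,0]],
  [[0,0,-0.1],[0,0,0]],
  [[0,0,0],[0,0,0]],
  [[0,0,0],[0,0,0]],
  [[0,0,0],[0,0,0]],
  [[0,0,0],[0,0,0]],
  [[0,0,0],[0,0,0]],
])

```text
clock: 4.1
tool_pos: [0.6031, -0.2593, 0.065]
eef_rot: [0.996, -0.085, 0.0, 0.0]
contact_force: [0.2, 0.6, -0.3]
opening: 0.007
finger_force: 0.0
```

step_arm([
  [[0,0,-0.1],[0,0,0]],
  [[0,0,0],[0,0,0]],
  [[0,0,-0.1],[0,0,0]],
  [[0,0,0],[0,0,0]],
  [[0,0,-0.1],[0,0,0]],
  [[0,0,0],[0,0,0]],
  [[0,0,0],[0,0,0]],
  [[0,0,0],[0,0,0]],
  [[0,0,0],[0,0,0]],
  [[0,0,0],[0,0,0]],
])

```text
clock: 5.1
tool_pos: [0.6031, -0.2593, 0.0621]
eef_rot: [0.996, -0.085, 0.0, 0.0]
contact_force: [-0.2, 0.6, -2.1]
opening: 0.006
finger_force: 0.0
```

Run:
```python
from h import *
p,d=snap('side'); cv2.imwrite('pics/s1.png',cv2.cvtColor(cv2.resize(p[60:200,220:400],None,fx=4,fy=4,interpolation=cv2.INTER_CUBIC),cv2.COLOR_RGB2BGR))
print(r.get_state()['contact_force'],world('side',262.,125.,d))
```

```text
[-0.62733392 -0.64252922 -0.23918741] [ 0.61972847 -0.20532216  0.06733866]
```

View pics/s1.png

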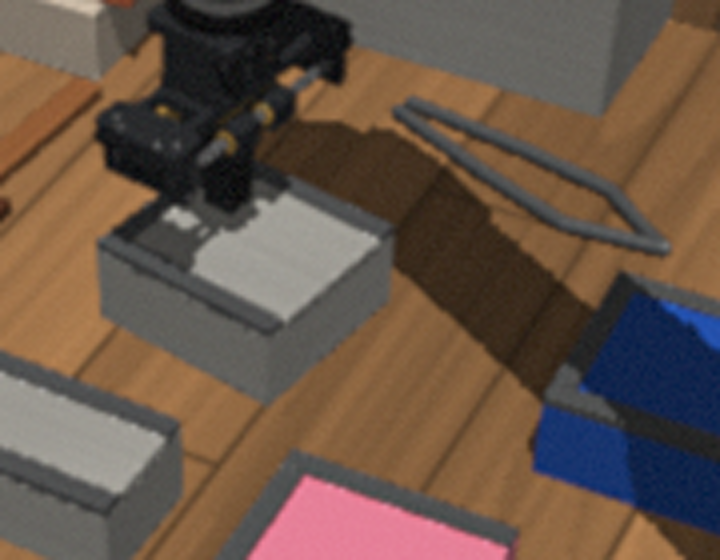

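The side crop shows the closed fingers over the far half of the wide cover, at crop (230,200). There is no contact force yet, so I keep feeling downward.

step_arm([
  [[0,0,-0.1],[0,0,0]],
  [[0,0,0],[0,0,0]],
  [[0,0,-0.1],[0,0,0]],
  [[0,0,0],[0,0,0]],
  [[0,0,-0.1],[0,0,0]],
  [[0,0,0],[0,0,0]],
  [[0,0,0],[0,0,0]],
  [[0,0,0],[0,0,0]],
  [[0,0,0],[0,0,0]],
  [[0,0,0],[0,0,0]],
])

```text
clock: 6.15
tool_pos: [0.6031, -0.2593, 0.0591]
eef_rot: [0.996, -0.085, 0.0, 0.0]
contact_force: [-0.3, 0.4, -0.7]
opening: 0.007
finger_force: 0.0
```

Run:
```python
from h import *
p,d=snap('side'); cv2.imwrite('pics/s2.png',cv2.cvtColor(cv2.resize(p[85:140,240:320],None,fx=9,fy=9,interpolation=cv2.INTER_CUBIC),cv2.COLOR_RGB2BGR))
c=r.calibration('side');f=210/np.tan(np.radians(c['fov_y'])/2)
X=np.array(r.get_state()['tool_pos'])
for dz in(0,.008,.02,.04):
    q=c['R']@(X+[0,0,dz])+c['t'];u=np.array([c['cx'],c['cy']])+f*q[:2]/q[2];print(dz,u,(u-[240,85])*9)
for u,v in [(278,104),(278,107),(278,110),(278,112),(278,114),(278,118),(274,108),(282,108),(285,118),(300,118)]:
    z=d[v,u];print(u,v,(c['R'].T@(np.array([(u-c['cx'])/f*z,(v-c['cy'])/f*z,z])-c['t'])).round(4))
```

```text
0 [276.96970347 118.07294707] [332.72733127 297.65652362]
0.008 [276.94330419 115.76372036] [332.48973775 276.87348321]
0.02 [276.90327563 112.2622975 ] [332.12948063 245.36067747]
0.04 [276.83539048 106.3241733 ] [331.51851429 191.91755971]
278 104 [ 0.5967 -0.2543  0.1124]
278 107 [ 0.594  -0.2491  0.107 ]
278 110 [ 0.5961 -0.2527  0.0938]
278 112 [ 0.5955 -0.2516  0.0881]
278 114 [ 0.6054 -0.2696  0.0652]
278 118 [ 0.5955 -0.2513  0.0678]
274 108 [ 0.6016 -0.2408  0.1066]
282 108 [ 0.5883 -0.2611  0.0976]
285 118 [ 0.5787 -0.2605  0.0676]
300 118 [ 0.5427 -0.28    0.0673]
```

View pics/s2.png

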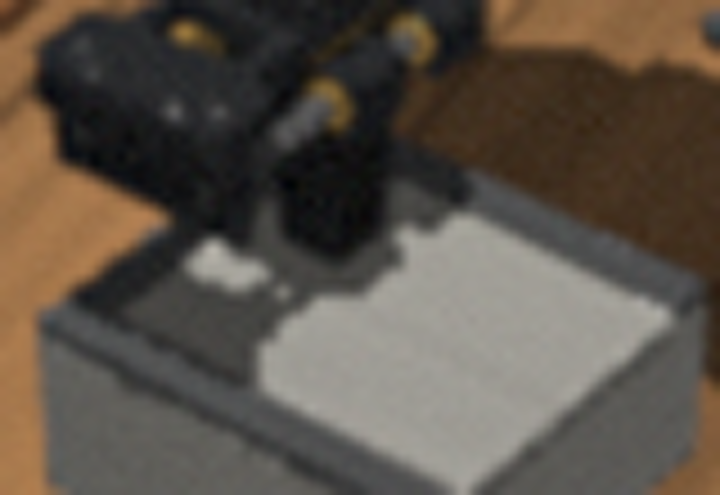

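The crop shows the fingertip bottom at (340,258), still about 15 mm above the cover, which means the reported TCP reads too low. I keep descending under force watch.

step_arm([
  [[0,0,-0.2],[0,0,0]],
  [[0,0,-0.2],[0,0,0]],
  [[0,0,-0.2],[0,0,0]],
  [[0,0,-0.1],[0,0,0]],
  [[0,0,-0.1],[0,0,0]],
  [[0,0,-0.1],[0,0,0]],
  [[0,0,-0.1],[0,0,0]],
  [[0,0,0],[0,0,0]],
  [[0,0,0],[0,0,0]],
  [[0,0,0],[0,0,0]],
])

```text
clock: 7.2
tool_pos: [0.6032, -0.2593, 0.0491]
eef_rot: [0.996, -0.084, 0.0, 0.0]
contact_force: [-0.0, -0.0, 0.4]
opening: 0.007
finger_force: 0.0
```

step_arm([
  [[0,0,-0.1],[0,0,0]],
  [[0,0,0],[0,0,0]],
  [[0,0,-0.1],[0,0,0]],
  [[0,0,0],[0,0,0]],
  [[0,0,-0.1],[0,0,0]],
  [[0,0,0],[0,0,0]],
  [[0,0,-0.1],[0,0,0]],
  [[0,0,0],[0,0,0]],
  [[0,0,0],[0,0,0]],
  [[0,0,0],[0,0,0]],
])

```text
clock: 8.2
tool_pos: [0.6031, -0.2593, 0.0451]
eef_rot: [0.996, -0.084, 0.0, 0.0]
contact_force: [0.2, -0.6, -1.1]
opening: 0.009
finger_force: 0.0
```

Run:
```python
from h import *
p,d=snap('side'); cv2.imwrite('pics/s3.png',cv2.cvtColor(cv2.resize(p[85:140,240:320],None,fx=9,fy=9,interpolation=cv2.INTER_CUBIC),cv2.COLOR_RGB2BGR))
c=r.calibration('side');f=210/np.tan(np.radians(c['fov_y'])/2)
for v in range(106,124):
    u=278;z=d[v,u];print(u,v,(c['R'].T@(np.array([(u-c['cx'])/f*z,(v-c['cy'])/f*z,z])-c['t'])).round(4),p[v,u])
```

```text
278 106 [ 0.5947 -0.2505  0.109 ] [20 20 21]
278 107 [ 0.5943 -0.2498  0.1064] [14 17 16]
278 108 [ 0.5942 -0.2494  0.1034] [14  8 12]
278 109 [ 0.5969 -0.2544  0.0957] [19 22 20]
278 110 [ 0.5944 -0.2497  0.0964] [14 15 12]
278 111 [ 0.5943 -0.2495  0.0933] [11  9 12]
278 112 [ 0.596  -0.2525  0.0872] [19 15 19]
278 113 [ 0.5921 -0.2452  0.0903] [17 21 22]
278 114 [ 0.5943 -0.2492  0.0834] [21 18 19]
278 115 [ 0.5932 -0.2472  0.0818] [15 22 21]
278 116 [ 0.5937 -0.2481  0.0776] [19 15 18]
278 117 [ 0.5939 -0.2484  0.0739] [27 27 27]
278 118 [ 0.5942 -0.2489  0.07  ] [67 66 64]
278 119 [ 0.5935 -0.2476  0.0677] [130 127 122]
278 120 [ 0.5923 -0.2453  0.0663] [159 155 149]
278 121 [ 0.5922 -0.2451  0.0631] [165 163 155]
278 122 [ 0.5877 -0.2367  0.0673] [160 157 151]
278 123 [ 0.5853 -0.2323  0.0679] [160 158 150]
```

View pics/s3.png

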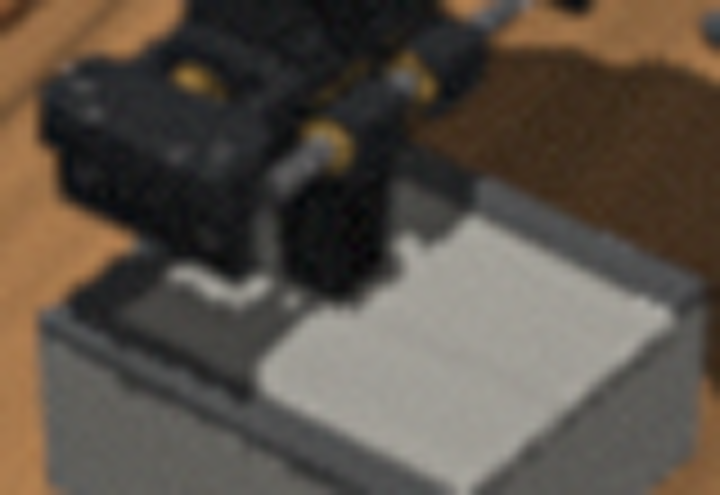

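The crop shows the fingertip at (340,295), with its front face ending at z≈0.070, so contact is about 2–3 mm away.

step_arm([
  [[0,0,-0.1],[0,0,0]],
  [[0,0,0],[0,0,0]],
  [[0,0,-0.1],[0,0,0]],
  [[0,0,0],[0,0,0]],
  [[0,0,-0.1],[0,0,0]],
  [[0,0,0],[0,0,0]],
  [[0,0,-0.1],[0,0,0]],
  [[0,0,0],[0,0,0]],
  [[0,0,0],[0,0,0]],
  [[0,0,0],[0,0,0]],
])

```text
clock: 9.25
tool_pos: [0.6042, -0.2595, 0.0428]
eef_rot: [0.996, -0.085, 0.001, 0.0]
contact_force: [-1.1, 1.9, 10.2]
opening: 0.007
finger_force: 4.9
```

step_arm([
  [[0,0,-0.1],[0,0,0]],
  [[0,0,0],[0,0,0]],
  [[-0.25,0.04,0],[0,0,0]],
  [[-0.49,0.09,0],[0,0,0]],
  [[-0.49,0.08,0],[0,0,0]],
  [[-0.49,0.09,0],[0,0,0]],
  [[-0.49,0.08,0],[0,0,0]],
  [[-0.49,0.09,0],[0,0,0]],
  [[-0.49,0.08,0],[0,0,0]],
  [[-0.2,0.03,0],[0,0,0]],
])

```text
clock: 10.25
tool_pos: [0.573, -0.2537, 0.0428]
eef_rot: [0.996, -0.084, 0.004, 0.0]
contact_force: [1.8, 1.0, 11.8]
opening: 0.005
finger_force: 6.0
```

Run:
```python
from h import *
p,d=snap('side'); cv2.imwrite('pics/s4.png',cv2.cvtColor(cv2.resize(p[60:200,220:400],None,fx=4,fy=4,interpolation=cv2.INTER_CUBIC),cv2.COLOR_RGB2BGR))
```

```text
(no output)
```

View pics/s4.png

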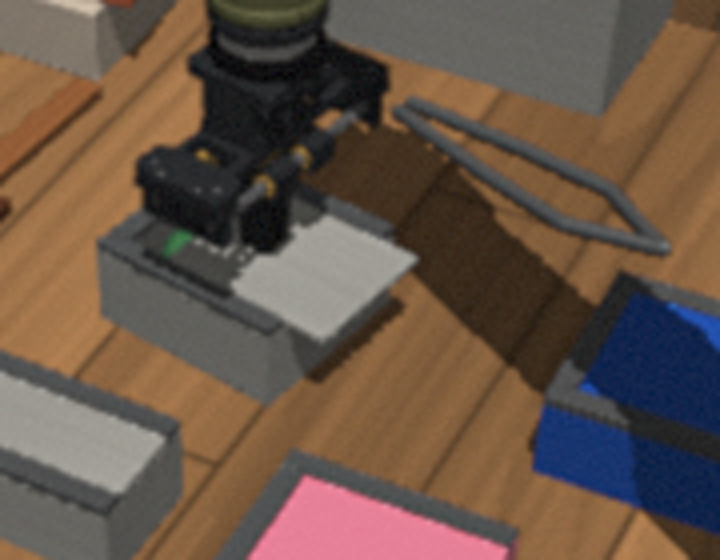

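The cover is sliding with the fingers, its near edge now at crop (370,300) overhanging the box. I continue to the stop.

step_arm([
  [[-0.49,0.09,0],[0,0,0]],
  [[-0.49,0.08,0],[0,0,0]],
  [[-0.49,0.09,0],[0,0,0]],
  [[-0.49,0.08,0],[0,0,0]],
  [[-0.49,0.09,0],[0,0,0]],
  [[-0.49,0.08,0],[0,0,0]],
  [[-0.49,0.09,0],[0,0,0]],
  [[-0.49,0.08,0],[0,0,0]],
  [[-0.4,0.07,0],[0,0,0]],
  [[-0.3,0.05,0],[0,0,0]],
])

```text
clock: 11.3
tool_pos: [0.5298, -0.246, 0.0428]
eef_rot: [0.996, -0.084, 0.007, 0.001]
contact_force: [7.7, 1.0, 9.0]
opening: 0.003
finger_force: 4.4
```

The x force has jumped to 7.7 N after about 75 mm, so the cover is at its stop. I push briefly and then lift straight up.

step_arm([
  [[-0.2,0.03,0],[0,0,0]],
  [[-0.2,0.03,0],[0,0,0]],
  [[0,0,0],[0,0,0]],
  [[0,0,0.3],[0,0,0]],
  [[0,0,0.5],[0,0,0]],
  [[0,0,1],[0,0,0]],
  [[0,0,2],[0,0,0]],
  [[0,0,3],[0,0,0]],
  [[0,0,3],[0,0,0]],
  [[0,0,2],[0,0,0]],
])

```text
clock: 12.3
tool_pos: [0.5188, -0.2453, 0.1603]
eef_rot: [0.996, -0.085, 0.0, 0.0]
contact_force: [0.3, 0.2, 0.6]
opening: 0.005
finger_force: 0.0
```

Run:
```python
from h import *
p,d=snap('side'); cv2.imwrite('pics/s5.png',cv2.cvtColor(p,cv2.COLOR_RGB2BGR)[0:350])
c=r.calibration('side');f=210/np.tan(np.radians(c['fov_y'])/2)
for X in ((0.5795,-0.2541),):
  x=np.array([.985,-.171]);y=np.array([.171,.985])
  for s in(-53,53):
    w=np.append(np.array(X)-x*.1415+y*s/1000,.067);q=c['R']@w+c['t'];print(np.array([c['cx'],c['cy']])+f*q[:2]/q[2])
```

```text
[337.75502147 130.0147835 ]
[314.80801062 151.23322679]
```

View pics/s5.png

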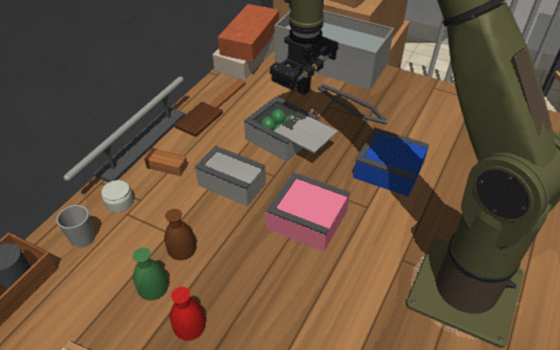

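The cover is open with balls showing at (275,118), and its near corners are at about (338,130) and (315,152), as predicted for 75 mm. The vase and the narrow box are untouched. I take one close look at the edges to confirm.

Run:
```python
from h import *
p=np.load('pics/side_p.npy')[95:165,240:345].copy()
p=cv2.resize(p,None,fx=7,fy=7,interpolation=cv2.INTER_CUBIC)
for u,v in((337.75,130.0),(314.8,151.2)): cv2.circle(p,(int((u-240+.5)*7),int((v-95+.5)*7)),3,(255,0,0),-1)
cv2.imwrite('pics/s6.png',cv2.cvtColor(p,cv2.COLOR_RGB2BGR))
```

```text
(no output)
```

View pics/s6.png

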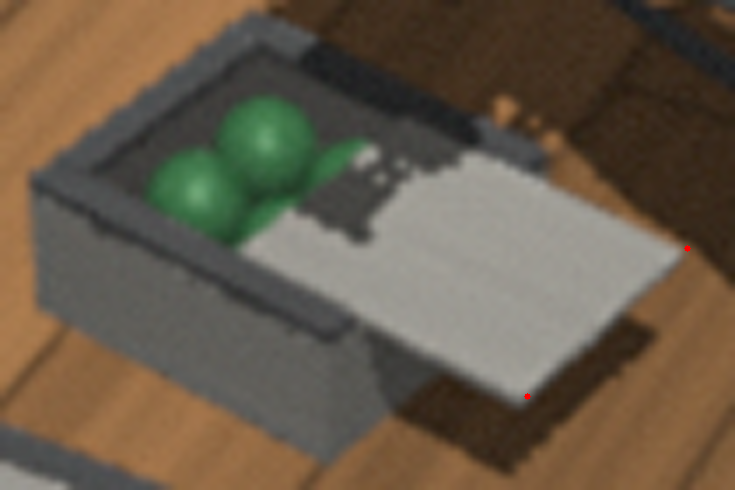

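The near edge of the cover lies on the predicted corners, (687,248) and (527,396), so it is fully open.

```bash
python3 -c "from plant import r; print(r.finish_job())"
```

```text
the job is handed in; nothing more can be done
None
```

The wide box's cover is open at its stop (about 75 mm, confirmed by contact force and a close image), the narrow box and green vase looked untouched, and the job was handed in at about 12.4 s with the arm clear; no verdict was returned.

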